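Check the reactor's pressure with the stick gauge

TASK

Take the stick gauge from its white stand, push its open end squarely onto the reactor's brass valve neck until it is fully home and sealed, and hold it there, firmly but without force that would hurt the valve, for about two seconds so that the gas pushes the rod out. Then lift it off and stand it back upright in its stand with the rod still out for reading, leaving the other things on the bench alone.

Things in the scene. Friction and masses are not known exactly. Their poses are not given: they have to be found in the camera images.
- gauge: Loose stick pressure gauge, 170 g, round about its z axis, upright in its stand. Origin: centre of its mouth (lower end); z points up to the rod. Steel chuck below: 33 mm diameter at the mouth, 26.5 mm from 9 to 30 mm height. Blue barrel 20 mm diameter from 34 to 120 mm height with a black collar, 34 mm diameter, from 70 to 76 mm. The white rod comes out of the barrel's top.
- grip (a point): Good place to grip the gauge: on its axis, 98 mm above its mouth, on the 20 mm blue barrel (fingertips then just above the black collar). A grip of 80 N holds it well. The rod can rise to 25 mm above the barrel's top (to 145 mm above the mouth): leave it free.
- seal (a point): Floor of the gauge's socket, on its axis, 24 mm above the mouth. The socket is open downwards, 24 mm deep, about 25 mm wide at the mouth and narrowing over the first 9 mm to 19.5 mm. A 6 mm thick sprung probe hangs in it, its tip 5 mm above the mouth; pushed up it moves the rod (0.44 N per mm).
- rod (a joint): How far the gauge's thin white rod with the red tip has been pushed out, m: 0 = in (the tip then stands 5 mm above the barrel's top). It is pushed only by the probe inside the chuck and stays where it was pushed, by a friction of 0.5 N. Full reading is 5 to 15 mm, according to the gas pressure, which is not known beforehand.
- stand: Fixed white plastic block 80 x 80 x 40 mm with a round hole of 42 mm diameter in its top, 32 mm deep: the gauge's stand. Origin: centre of its underside; the hole's floor is 8 mm above the origin, where the gauge's mouth rests.
- reactor: Fixed pressure reactor: folded blue lab jack 120 x 120 x 50 mm, black knob on its -x side; on it a glass vessel of 72 mm diameter with a short glass stopcock on its +y side, and an aluminium head of 88 mm diameter, 115 to 130 mm above the origin, with the brass valve neck upright in its middle. Origin: centre of the jack's underside, below the neck's axis.
- boss (a point): Top centre of the dark boss (30 mm diameter), 136 mm above the reactor's origin, at the foot of the brass valve neck and on its axis. The neck is an upright tube of 16 mm outer diameter. How far it is screwed in differs each time and is not reported: its lip stands 30 to 50 mm above this point. A sprung copper valve core sits in it, 1 mm below the lip.
- head (a point): Top centre of the reactor's head, 130 mm above its origin. Pressing the gauge on the neck: about 6 mm after its mouth passes the lip the probe meets the core, and the gas resists with 3 to 6.5 N and drives out the rod; at 24 mm the seal meets the lip (fully home) and force rises steeply: 5 N at once, then 5 N per mm. Sealed from 10 N total downward force; over 25 N hurts the valve; 16 N is right.
- beaker: Loose open glass beaker, 66 mm diameter, 75 mm high; bystander. Origin: centre of its underside.
- vial_amber: Loose small amber jar, 24 mm diameter, 45 mm high; bystander. Origin: centre of its underside.
- vial_clear: Loose small green glass jar with a black cap, 24 mm diameter, 45 mm high; bystander. Origin: centre of its underside.
- seal_ring: Loose black rubber ring, 44 mm outer diameter, 6 mm high; bystander. Origin: centre of its underside.
- stopper: Loose glass stopper, 26 mm diameter, 40 mm high; bystander. Origin: centre of its underside.
- wrench: Loose steel wrench lying flat; bystander. Origin: middle of its underside.
- valve_cap: Loose brass dust cap of the valve, 24 mm diameter, 24 mm high; bystander, stays off. Origin: centre of its underside.
Not all that is in view belongs to the job. What is shaped like the gauge but pink is not meant. Leave any red look-alike of the stand alone.

How it is judged:
By the outcome, as a careful person would: the job done as asked, in the order asked, and still so for the second after the job is handed in, with the robot touching nothing.
It also fails if it takes over 61 s, if anything falls off the work surface, if the arm or the gripper's body presses on something with over 40 N, if the wrist force passes 120 N, or if a joint passes its speed limit or range.

ROBOT

A 6-joint arm with a two-finger parallel gripper is mounted at the origin on the work surface. World frame = base frame: x ahead of the robot, y to its left, z up, the work surface at z = 0. Lengths are in mm, angles in rad, forces in N, time in s.
With the tool pointing down it reaches from about 350 to 775 mm from the base axis. Payload 7.3 kg.
Tool frame: the origin (TCP) lies at the very end of the fingers, on their centre line; the grasp point (between the pads) lies 19 mm behind it; z points along the fingers, y is the line along which they close (so a half turn about z gives the same grasp; the last joint's range is limited). The gripper opens to 92 mm and grips with 3 to 60 N. Pads are 19 mm wide; open, the fingers measure 130 mm over their backs; the gripper's body (75 mm by 190 mm) begins 47 mm behind the grasp point.
Start: joints at [-0.146, 0.342, 1.524, -0, 1.275, -0.146], TCP at [525.019, 0.019, 226.741] pointing down, gripper open.
Joint ranges: [-2.53, 2.53], [-0.77, 2.02], [0.04, 2.7], [-1, 4.14], [0.28, 2.66], [-3.11, 3.11]. Speed limits (rad/s): [2.57, 2.57, 3.14, 3.14, 3.14, 3.14].

INTERFACE

Orientations are given as [roll, pitch, yaw] about the fixed x, y, z axes, in that order (R = Rz(yaw) Ry(pitch) Rx(roll)).
In Python, from plant import get_obs, vision, workorder gives the robot as it stands.
- The arm moves only by the shell command python3 -m pendant 'ROWS' [OPENING]. ROWS is a JSON object of lists of equal length, an entry for each row: "dp": the shift along the tool's x, y, z in m, a list of three; "rotation": the turn, a rotation vector about the tool's x, y, z in rad, a list of three. A call has 1 to 8 rows; each row is the pose to reach, as a shift and turn from the pose commanded when the call began, along the tool's axes at that moment; what a row does not reach only later rows make up. A row lasts 1/8 s, in which the tool goes at most 62.5 mm and 10.7 degrees, less where a joint would pass 70% of its speed; a pose out of reach is approached as far as the arm can. A call with a gripper value outside its range is refused whole. OPENING is the finger opening in m, from 0 to 0.0918, set as the call begins (- or left out, the last holds). The fingers move at their own pace and stop on an object; the grip force is fixed at half the most. Time passes only in rows, so rows that repeat a pose let the fingers close. It gives the time, the measured TCP pose, the force, the opening and the grip force at its end, in the units of the state.
- get_obs(): the state, without advancing time (a new reading comes with each control period).
- vision.capture(name): name is "scene" or "side" or "wrist"; returns a dict with "pixels" (480x640x3 uint8, red, green, blue), "vfov" (degrees; the focal length in pixels is half the picture's height over the tangent of half this angle, whatever the lens; pixels are square), "cx", "cy" (the principal point, pixels), "pose" (4x4, takes a point from camera to world coordinates); the wrist camera has in their place "T_tool_cam" (4x4, takes a point from camera to tool coordinates, whose origin is the TCP and whose axes are the flange's). Camera axes: x right, y up, looking along -z (the intrinsics and any distortion apply to the point x, -y, -z); pixel columns grow to the right and rows downward; lengths in mm; the calibration is good to about 2 mm. A picture is of the moment at which its call begins: read the wrist's pose just before it. There is no depth.
- workorder.close_job(): hands the job in; it is judged then, once.
The state is a dict: "time": time; "joint_positions": joint angles; "dq": joint speeds; "tau": joint torques, N m; "tool_pos": TCP position; "tcp_rot": TCP orientation; "contact_force": force on the tool from outside, world axes, zero at the start; "moment": the same for the moment, N m; "grip_width": finger opening in mm; "finger_force": force on a finger pad.
Only numpy, scipy, OpenCV 4.12 (cv2) and the standard library are available. Lean on these libraries where they do the work, as an engineer would, in place of code of your own. Each camera call takes 0.05 s, during which the arm holds its last target. There are 200 camera calls.

## Working session

There is one attempt and no reset: what is moved stays moved. The work goes in short steps, Python scripts to look and compute and a shell command to move; the robot and the scene stay as the last step left them, time stands still between calls to the robot, and variables do not carry over. Pictures are saved under pics/ and viewed, at most 10 in all, crops included, and the job is handed in when it is done.

```bash
ls; mkdir -p pics; python3 - <<'E'
from plant import get_obs, vision
import cv2,numpy as np
o=get_obs(); print(o)
for n in ["scene","side","wrist"]:
    c=vision.capture(n); cv2.imwrite(f"pics/{n}0.png",c["pixels"][:,:,::-1])
    print(n,{k:np.round(v,4).tolist() if not isinstance(v,str) else v for k,v in c.items() if k!="pixels"})
E
```

```text
pics
{'time': 0.0, 'joint_positions': array([-1.45998507e-01,  3.42715774e-01,  1.52501822e+00, -3.42233035e-05,
        1.27537423e+00, -1.46017000e-01]), 'dq': array([ 0.00015968,  0.00152535,  0.00061917, -0.00128469,  0.00055854,
       -0.00025667]), 'tau': array([ 7.61924657e-04, -4.31245601e+01, -2.44219762e+01,  7.17750052e-02,
        5.59406646e-02, -1.04314388e-04]), 'tool_pos': array([5.24598021e+02, 7.16251175e-02, 2.26048142e+02]), 'tcp_rot': array([-3.14008846e+00, -1.88134812e-04,  1.57082467e+00]), 'contact_force': array([ 0.97243239, -0.24850148, -0.05347358]), 'moment': array([-0.03671366, -0.02764766,  0.04041115]), 'finger_force': 0.0, 'grip_width': 91.99382394993734}
scene {'vfov': 53.5882, 'cx': 312.1508, 'cy': 240.9738, 'pose': [[-0.5375, -0.4532, 0.7112, 1336.3299], [0.8431, -0.2735, 0.4629, 535.747], [-0.0153, 0.8484, 0.5291, 685.019], [0.0, 0.0, 0.0, 1.0]]}
side {'vfov': 48.9255, 'cx': 328.1665, 'cy': 248.6598, 'pose': [[-0.8945, 0.2264, -0.3854, 164.1038], [-0.4467, -0.4238, 0.7879, 871.652], [0.0151, 0.877, 0.4803, 637.2838], [0.0, 0.0, 0.0, 1.0]]}
wrist {'vfov': 61.9082, 'cx': 321.6135, 'cy': 232.7319, 'T_tool_cam': [[-0.0011, 0.9674, 0.2532, 67.5379], [1.0, 0.001, 0.0006, -1.4703], [0.0003, 0.2532, -0.9674, -157.4683], [0.0, 0.0, 0.0, 1.0]]}
```

View pics/scene0.png

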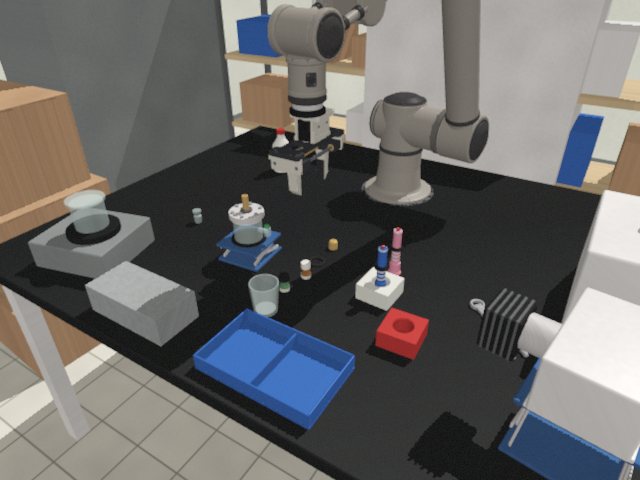

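View pics/side0.png

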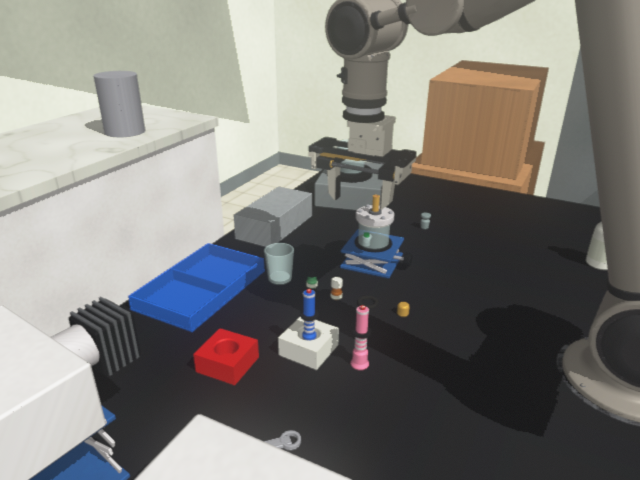

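The scene view shows the blue gauge in the white stand at about (381,270). The pink decoy is at (397,250), the red decoy stand at (402,333) and the brass neck at (246,203). In the side view the gauge is at (309,315), the neck at (376,204) and the pink decoy at (361,337).

```bash
cat > h.py <<'E'
import numpy as np,cv2
from plant import get_obs, vision
from scipy.spatial.transform import Rotation as R
def cap(n):
    o=get_obs(); c=vision.capture(n)
    if n=="wrist":
        T=np.eye(4);T[:3,:3]=R.from_euler('xyz',o["tcp_rot"]).as_matrix();T[:3,3]=o["tool_pos"]
        c["pose"]=T@np.array(c["T_tool_cam"])
    c["pose"]=np.array(c["pose"]);c["f"]=240/np.tan(np.radians(c["vfov"])/2)
    c["hsv"]=cv2.cvtColor(c["pixels"],cv2.COLOR_RGB2HSV); return c
def ray(c,u,v):
    d=np.array([(u-c["cx"])/c["f"],-(v-c["cy"])/c["f"],-1]); d=c["pose"][:3,:3]@d
    return c["pose"][:3,3],d/np.linalg.norm(d)
def plane(c,u,v,z):
    p,d=ray(c,u,v); return p+d*(z-p[2])/d[2]
def tri(*rs):
    A=sum(np.eye(3)-np.outer(d,d) for p,d in rs);b=sum((np.eye(3)-np.outer(d,d))@p for p,d in rs)
    x=np.linalg.solve(A,b); return x,[np.linalg.norm(np.cross(x-p,d)) for p,d in rs]
def proj(c,X):
    q=c["pose"][:3,:3].T@(np.array(X)-c["pose"][:3,3]); return c["cx"]-c["f"]*q[0]/q[2],c["cy"]+c["f"]*q[1]/q[2]
def comps(c,lo,hi,box,amin=8):
    m=cv2.inRange(c["hsv"],lo,hi);k=np.zeros_like(m);x0,y0,x1,y1=box;k[y0:y1,x0:x1]=m[y0:y1,x0:x1]
    n,l,s,ce=cv2.connectedComponentsWithStats(k)
    return [(s[i].tolist(),np.round(ce[i],1).tolist(),l==i) for i in range(1,n) if s[i][4]>=amin]
E
python3 - <<'E'
from h import *
cs={n:cap(n) for n in("scene","side")}
bx={"scene":dict(g=(365,240,395,300),n=(232,188,262,222),s=(350,262,410,312)),"side":dict(g=(295,285,322,350),n=(365,190,390,225),s=(272,312,345,370))}
for n,c in cs.items():
    for nm,lo,hi in(("g",(100,120,40),(130,255,255)),("n",(10,90,60),(30,255,255)),("s",(0,0,170),(180,40,255))):
        for s,ce,m in comps(c,lo,hi,bx[n][nm]): print(n,nm,s,ce)
a=[cv2.resize(cs[n]["pixels"][y:y+75,x:x+100],None,fx=4,fy=4,interpolation=cv2.INTER_CUBIC) for n,x,y in(("scene",335,240),("scene",200,180),("side",265,285),("side",325,180))]
cv2.imwrite("pics/crop1.png",np.vstack([np.hstack(a[:2]),np.hstack(a[2:])])[:,:,::-1])
E
```

```text
scene g [379, 245, 9, 5, 16] [382.7, 247.6]
scene g [377, 251, 11, 17, 152] [381.6, 259.3]
scene g [375, 280, 11, 6, 52] [380.1, 282.8]
scene n [241, 194, 8, 16, 105] [244.8, 200.8]
scene s [356, 267, 48, 42, 987] [380.4, 288.4]
side g [303, 290, 12, 6, 33] [308.6, 292.6]
side g [303, 297, 12, 20, 209] [308.8, 306.6]
side g [305, 324, 8, 2, 12] [308.8, 324.4]
side g [303, 332, 13, 8, 84] [309.0, 335.5]
side n [372, 195, 8, 17, 108] [375.6, 202.7]
side s [298, 317, 6, 5, 15] [300.2, 319.3]
side s [279, 320, 59, 49, 1551] [307.5, 345.2]
```

View pics/crop1.png

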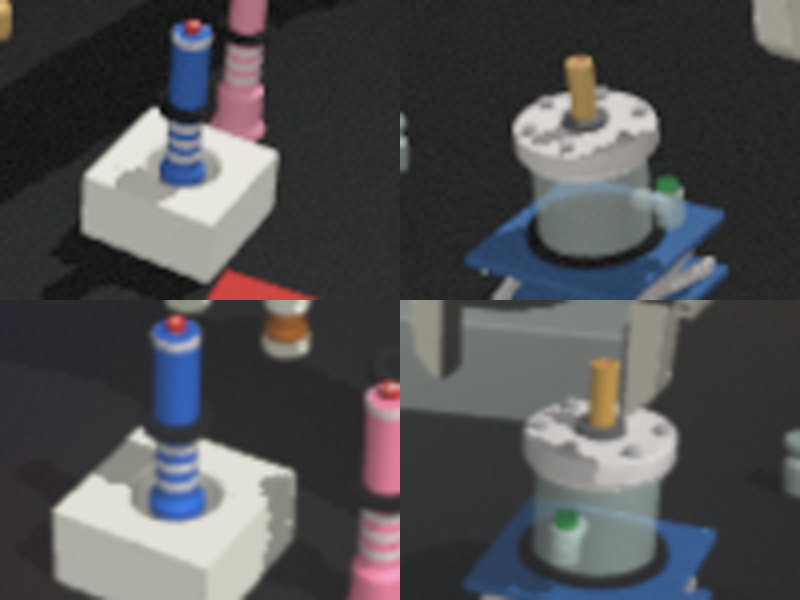

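The crops show the gauge barrel upright in the hole of the white stand, with its rod tip in. The neck top is at about (244.5,195.5) in scene and (375.8,195.5) in side, and the pink decoy is close to the stand.

```bash
python3 - <<'E'
from h import *
cs={n:cap(n) for n in("scene","side")}
def t(nm,a,b):
    x,e=tri(ray(cs["scene"],*a),ray(cs["side"],*b)); print(nm,x.round(1),np.round(e,1)); return x
t("barrel c",(381.8,257.6),(308.8,304.8))
t("red tip",(383.2,246.5),(309,291))
t("lip",(244.7,195.5),(375.8,195.5)); t("neck mid",(244.8,200.8),(375.6,202.7)); t("boss",(246.2,210),(375,211.5))
for n,box in(("scene",(385,225,410,280)),("side",(350,300,375,372))):
    for s,ce,m in comps(cs[n],(150,60,90),(178,255,255),box): print(n,"pink",s,ce)
t("pink top",(397.5,232),(362,310))
# stand top corners via plane z=40: scene crop corners
for n,pts in(("scene",[(335+157/4,240+108/4),(335+278/4,240+152/4),(335+208/4,240+222/4),(335+82/4,240+180/4)]),("side",[(265+140/4,285+128/4),(265+296/4,285+170/4),(265+208/4,285+275/4),(265+54/4,285+210/4)])):
    P=np.array([plane(cs[n],*p,40) for p in pts]); print(n,P[:,:2].round(0).tolist(),P.mean(0).round(1))
E
```

```text
barrel c [531.9 193.3 101.7] [0.4 0.4]
red tip [531.3 194.  130.9] [0. 0.]
lip [ 554.4 -166.2  171.5] [0.4 0.4]
neck mid [ 553.8 -167.7  154.9] [1.1 1.1]
boss [ 554.  -166.5  131.6] [0.5 0.5]
scene pink [393, 228, 10, 5, 26] [397.6, 229.8]
scene pink [392, 233, 10, 16, 130] [396.6, 240.7]
scene pink [392, 254, 8, 2, 10] [395.5, 254.4]
scene pink [391, 257, 9, 2, 10] [395.4, 257.7]
scene pink [387, 260, 15, 15, 160] [394.6, 267.2]
side pink [357, 306, 12, 7, 57] [362.2, 309.2]
side pink [356, 313, 13, 21, 230] [361.6, 323.4]
side pink [356, 340, 11, 4, 26] [360.8, 341.4]
side pink [355, 344, 12, 4, 27] [360.3, 345.8]
side pink [351, 348, 18, 23, 333] [359.8, 359.3]
pink top [434.5 185.3 116. ] [1. 1.]
scene [[491.0, 158.0], [495.0, 236.0], [573.0, 229.0], [576.0, 154.0]] [533.8 194.4  40. ]
side [[570.0, 159.0], [490.0, 154.0], [492.0, 239.0], [574.0, 232.0]] [531.1 196.1  40. ]
```

```bash
python3 -m pendant '{"dp":[[0.05,0.002,0],[0.1,0.004,0],[0.15,0.006,0],[0.194,0.007,0],[0.194,0.007,0],[0.194,0.007,0]],"rotation":[[0,0,0],[0,0,0],[0,0,0],[0,0,0],[0,0,0],[0,0,0]]}' 0.06
python3 - <<'E'
from h import *
c=cap("wrist"); cv2.imwrite("pics/w1.png",c["pixels"][:,:,::-1])
print(get_obs()["tool_pos"],get_obs()["tcp_rot"])
u,v=proj(c,(532,194,133)); print("exp tip",u,v)
for nm,lo,hi in(("blue",(100,120,40),(130,255,255)),("red",(0,120,80),(8,255,255)),("red2",(172,120,80),(180,255,255))):
  for s,ce,m in comps(c,lo,hi,(int(u)-120,max(0,int(v)-120),int(u)+120,int(v)+120),30): print(nm,s,ce)
E
```

```text
time: 1.1
tool_pos: [531.9, 193.6, 226.6]
tcp_rot: [-3.141, 0.001, 1.571]
contact_force: [0.3, -1.5, -0.5]
grip_width: 59.8
finger_force: 0.0
[532.01973854 193.15528072 226.67563926] [-3.14146214e+00  4.84424055e-04  1.57020033e+00]
exp tip 324.3145250555415 234.83859128509658
blue [310, 195, 25, 8, 100] [322.1, 197.9]
blue [309, 208, 27, 17, 250] [322.1, 215.2]
blue [310, 223, 26, 26, 326] [322.7, 234.5]
red [400, 114, 44, 26, 1119] [421.4, 126.2]
```

View pics/w1.png

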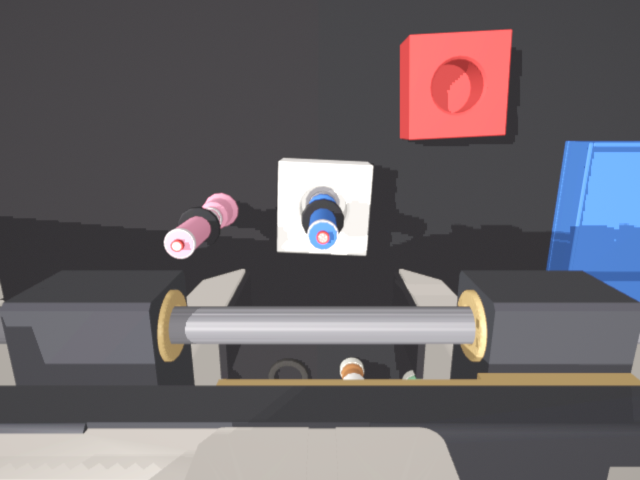

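The wrist view shows the rod tip at (323,238), about (531,192) at the tip's height. It agrees with the triangulated axis to within 1–2 mm, and the fingers straddle it with the pink decoy clear.

```bash
python3 -m pendant '{"dp":[[0,-0.001,0.05],[-0.0005,-0.001,0.1],[-0.0005,-0.001,0.13],[-0.0005,-0.001,0.1395],[-0.0005,-0.001,0.1395],[-0.0005,-0.001,0.1395]],"rotation":[[0,0,0],[0,0,0],[0,0,0],[0,0,0],[0,0,0],[0,0,0]]}'
python3 -m pendant '{"dp":[[0,0,0],[0,0,0],[0,0,0],[0,0,0],[0,0,0],[0,0,0],[0,0,0]],"rotation":[[0,0,0],[0,0,0],[0,0,0],[0,0,0],[0,0,0],[0,0,0],[0,0,0]]}' 0.01
```

```text
time: 1.9
tool_pos: [532.1, 193.4, 88.8]
tcp_rot: [3.139, -0.001, 1.57]
contact_force: [-0.8, 0.0, -0.3]
grip_width: 59.9
finger_force: 0.0
time: 2.78
tool_pos: [531.0, 193.5, 87.2]
tcp_rot: [-3.142, 0.0, 1.571]
contact_force: [0.5, 0.1, -0.3]
grip_width: 18.8
finger_force: 30.0
```

```bash
python3 -m pendant '{"dp":[[0,0,-0.02],[0,0,-0.06],[0,0,-0.11],[0,0,-0.16],[0,0,-0.203],[-0.05,0.003,-0.203],[-0.1,0.006,-0.203],[-0.15,0.009,-0.203]],"rotation":[[0,0,0],[0,0,0],[0,0,0],[0,0,0],[0,0,0],[0,0,0],[0,0,0],[0,0,0]]}'
python3 -m pendant '{"dp":[[-0.05,0.003,0],[-0.1,0.007,0],[-0.15,0.011,0],[-0.19,0.013,0],[-0.21,0.014,0],[-0.21,0.014,0],[-0.21,0.014,0],[-0.21,0.014,0]],"rotation":[[0,0,0],[0,0,0],[0,0,0],[0,0,0],[0,0,0],[0,0,0],[0,0,0],[0,0,0]]}'
python3 - <<'E'
from h import *
o=get_obs(); print(o["tool_pos"],o["tcp_rot"],o["grip_width"])
cs={n:cap(n) for n in("scene","side","wrist")}
p=o["tool_pos"]
a=[]
for n,c in cs.items():
    q=proj(c,(p[0],p[1],p[2]-50)); print(n,"mid gauge",q,"mouth",proj(c,p-[0,0,79]),"lip",proj(c,(554,-166.5,174)))
    x=int(min(max(q[0]-50,0),540)); y=int(min(max(q[1]-30,0),380)); print(x,y)
    a.append(cv2.resize(c["pixels"][y:y+100,x:x+100],(380,380),interpolation=cv2.INTER_CUBIC) if n!="wrist" else 0)
cv2.imwrite("pics/p1.png",np.hstack(a[:2])[:,:,::-1]); cv2.imwrite("pics/w2.png",cs["wrist"]["pixels"][:,:,::-1])
E
```

```text
time: 3.78
tool_pos: [539.7, 42.2, 290.0]
tcp_rot: [-3.141, 0.0, 1.571]
contact_force: [1.6, -0.8, -1.8]
grip_width: 18.7
finger_force: 30.0
time: 4.78
tool_pos: [554.1, -165.0, 290.4]
tcp_rot: [3.141, -0.0, 1.573]
contact_force: [-0.8, 1.0, -2.4]
grip_width: 18.6
finger_force: 30.0
[ 554.13295554 -165.02840802  290.43926073] [ 3.14131330e+00 -2.61626248e-04  1.57262912e+00] 18.584127972786405
scene mid gauge (np.float64(242.46192659960704), np.float64(169.0370967157363)) mouth (np.float64(243.59345163963025), np.float64(180.3492312812127)) lip (np.float64(244.57243088200266), np.float64(194.3477075904307))
192 139
side mid gauge (np.float64(377.4804023183949), np.float64(166.8042767880512)) mouth (np.float64(376.69715876725695), np.float64(179.2284884917746)) lip (np.float64(376.0127938984998), np.float64(194.62516130971702))
327 136
wrist mid gauge (np.float64(324.54254362665233), np.float64(255.64705240382287)) mouth (np.float64(324.2079824426973), np.float64(241.07952549475795)) lip (np.float64(323.6822518080793), np.float64(228.58480538075105))
274 225
```

View pics/p1.png

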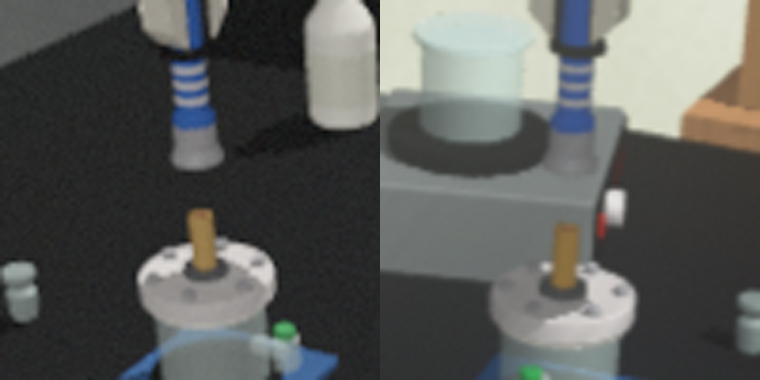

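The gauge hangs upright above the neck in both views. In scene the mouth is at about (244,182) and the lip at (245,195). In side the mouth is at about (377,180) and the lip at (376,195). I'll measure the relative offset from masks.

```bash
cat > rel.py <<'E'
from h import *
cs={n:cap(n) for n in("scene","side")}
bx={"scene":(236,150,252,215),"side":(369,146,386,215)}
if __name__=="__main__":
  o=get_obs();print(o["tool_pos"])
  ctr={}
  for n,c in cs.items():
    B=[ce for s,ce,m in comps(c,(100,110,40),(130,255,255),bx[n],6)]; 
    for s,ce,m in comps(c,(100,110,40),(130,255,255),bx[n],6): print(n,"b",s,ce)
    N=comps(c,(8,90,50),(30,255,255),bx[n],20)
    for s,ce,m in N: print(n,"n",s,ce)
    m=max(N,key=lambda q:q[0][4])[2]; ys,xs=np.nonzero(m)
    # midline at top, edge-weighted fit
    w=np.array([[y,xs[ys==y].mean()] for y in np.unique(ys)]); k=np.polyfit(w[:,0],w[:,1],1); print("neck line u=",np.polyval(k,[195,200,208]).round(2))
    m=cv2.inRange(c["hsv"],(100,60,40),(130,255,255)); 
E
python3 rel.py
```

```text
[ 554.06416076 -165.94618159  290.38099119]
scene b [242, 150, 4, 3, 7] [243.0, 150.6]
scene b [238, 154, 8, 2, 11] [241.9, 154.6]
scene b [237, 159, 8, 1, 8] [240.5, 159.0]
scene b [238, 162, 9, 3, 12] [242.0, 163.0]
scene b [237, 166, 12, 7, 63] [242.3, 169.3]
scene n [241, 194, 8, 16, 101] [244.7, 201.0]
neck line u= [244.1  244.62 245.46]
side b [375, 146, 6, 2, 10] [377.9, 146.4]
side b [376, 156, 6, 1, 6] [378.5, 156.0]
side b [375, 160, 6, 2, 7] [377.3, 160.7]
side b [372, 165, 11, 6, 55] [377.4, 167.4]
side n [372, 195, 7, 17, 97] [375.2, 203.0]
neck line u= [375.71 375.41 374.94]
```

View pics/w2.png

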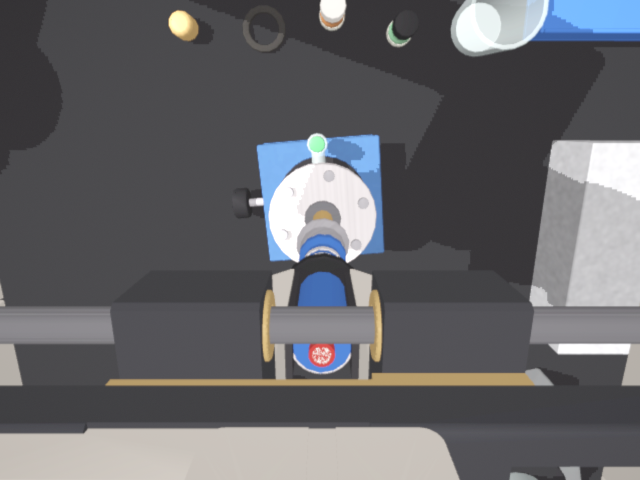

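The wrist view shows gauge and neck lined up on column ~322. The head spans columns 269–376 and rows 163–~267.

```bash
python3 - <<'E'
from h import *
cs={n:cap(n) for n in("scene","side")}
def t(nm,a,b):
    x,e=tri(ray(cs["scene"],*a),ray(cs["side"],*b)); print(nm,x.round(1),np.round(e,1))
t("gauge low blue",(242.3,169.3),(377.4,167.4))
t("neck mid",(244.7,201),(375.3,203)); t("neck top",(244.3,195.3),(375.7,195.5))
w=cap("wrist"); print(get_obs()["tool_pos"])
# head top: light, low saturation; fit ellipse on the upper outline
m=cv2.inRange(w["hsv"],(0,0,150),(180,45,255)); k=np.zeros_like(m); k[165:262,262:384]=m[165:262,262:384]
k=cv2.morphologyEx(k,cv2.MORPH_CLOSE,np.ones((9,9)))
cn=max(cv2.findContours(k,0,1)[0],key=cv2.contourArea)[:,0]
P=np.array([plane(w,*q,130)[:2] for q in cn])
s=(cn[:,1]<235)
A=np.c_[2*P[s],np.ones(s.sum())]; sol=np.linalg.lstsq(A,(P[s]**2).sum(1),rcond=None)[0]
r=np.sqrt(sol[2]+sol[0]**2+sol[1]**2); print("head",sol[:2],"r",r,"n",s.sum(),"resid",np.std(np.linalg.norm(P[s]-sol[:2],axis=1)))
for s,ce,mm in comps(w,(8,90,50),(28,255,255),(300,200,345,240),15): print("brass",s,ce)
b=comps(w,(100,110,40),(130,255,255),(295,230,350,268),20)
for s,ce,mm in b: print("blue",s,ce)
E
```

```text
gauge low blue [ 554.3 -165.4  239.3] [0.4 0.4]
neck mid [ 554.3 -167.5  154.4] [1.4 1.4]
neck top [ 554.8 -167.   171.6] [0.1 0.1]
[ 554.03675494 -166.33606674  290.26393676]
head [ 551.98882011 -168.88079058] r 44.05160636015786 n 209 resid 1.6847020515997175
brass [314, 210, 19, 10, 127] [322.5, 214.4]
blue [300, 235, 46, 26, 543] [322.2, 244.9]
```

```bash
python3 -m pendant '{"dp":[[-0.0015,0,0.015],[-0.0015,0,0.032],[-0.0015,0,0.036],[-0.0015,0,0.040],[-0.0015,0,0.040]],"rotation":[[0,0,0],[0,0,0],[0,0,0],[0,0,0],[0,0,0]]}'
python3 - <<'E'
from h import *
cs={n:cap(n) for n in("scene","side")}
a=[cv2.resize(cs[n]["pixels"][y:y+60,x:x+60],(380,380),interpolation=cv2.INTER_CUBIC) for n,x,y in(("scene",215,160),("side",345,160))]
cv2.imwrite("pics/p2.png",np.hstack(a)[:,:,::-1])
E
```

```text
time: 5.8
tool_pos: [554.1, -168.0, 250.3]
tcp_rot: [3.141, 0.0, 1.571]
contact_force: [-0.3, -0.7, -1.4]
grip_width: 18.6
finger_force: 30.0
```

View pics/p2.png

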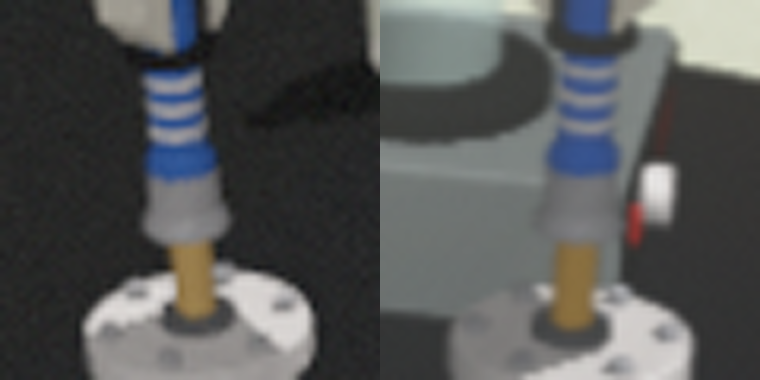

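Mouth and neck are aligned in both views, with the mouth just over the lip. Now I'll press down slowly.

```bash
python3 -m pendant '{"dp":[[0,0,0.003],[0,0,0.006],[0,0,0.009],[0,0,0.010],[0,0,0.010]],"rotation":[[0,0,0],[0,0,0],[0,0,0],[0,0,0],[0,0,0]]}'
python3 -m pendant '{"dp":[[0,0,0.002],[0,0,0.004],[0,0,0.005],[0,0,0.005]],"rotation":[[0,0,0],[0,0,0],[0,0,0],[0,0,0]]}'
```

```text
time: 6.52
tool_pos: [554.1, -168.0, 240.4]
tcp_rot: [3.141, 0.0, 1.571]
contact_force: [-0.1, -0.0, 0.7]
grip_width: 18.7
finger_force: 30.0
time: 7.02
tool_pos: [554.1, -168.0, 235.2]
tcp_rot: [3.141, 0.0, 1.571]
contact_force: [-0.2, 0.5, 1.3]
grip_width: 18.7
finger_force: 30.0
```

```bash
for i in 1; do python3 -m pendant '{"dp":[[0,0,0.001],[0,0,0.002],[0,0,0.003],[0,0,0.003]],"rotation":[[0,0,0],[0,0,0],[0,0,0],[0,0,0]]}'; done
python3 -m pendant '{"dp":[[0,0,0.001],[0,0,0.002],[0,0,0.002]],"rotation":[[0,0,0],[0,0,0],[0,0,0]]}'
```

```text
time: 7.52
tool_pos: [554.1, -168.0, 232.2]
tcp_rot: [3.141, 0.0, 1.571]
contact_force: [0.7, -0.3, 1.3]
grip_width: 19.0
finger_force: 30.0
time: 7.9
tool_pos: [554.1, -168.0, 230.1]
tcp_rot: [3.142, -0.0, 1.571]
contact_force: [0.7, -0.4, 1.6]
grip_width: 18.8
finger_force: 30.0
```

```bash
python3 -m pendant '{"dp":[[0,0,0.001],[0,0,0.002],[0,0,0.002]],"rotation":[[0,0,0],[0,0,0],[0,0,0]]}'
python3 -m pendant '{"dp":[[0,0,0.001],[0,0,0.001]],"rotation":[[0,0,0],[0,0,0]]}'
```

```text
time: 8.28
tool_pos: [554.0, -168.0, 228.1]
tcp_rot: [3.142, -0.0, 1.571]
contact_force: [0.9, -0.2, 2.1]
grip_width: 18.7
finger_force: 30.0
time: 8.52
tool_pos: [554.1, -168.0, 227.4]
tcp_rot: [3.141, 0.0, 1.571]
contact_force: [0.2, -0.5, 2.7]
grip_width: 18.5
finger_force: 30.0
```

```bash
python3 -m pendant '{"dp":[[0,0,0.001],[0,0,0.0015],[0,0,0.0015]],"rotation":[[0,0,0],[0,0,0],[0,0,0]]}'
python3 -m pendant '{"dp":[[0,0,0.001],[0,0,0.001]],"rotation":[[0,0,0],[0,0,0]]}'
```

```text
time: 8.9
tool_pos: [554.2, -168.1, 226.9]
tcp_rot: [3.14, 0.001, 1.571]
contact_force: [-0.7, 1.0, 9.4]
grip_width: 19.0
finger_force: 30.0
time: 9.15
tool_pos: [554.2, -168.1, 226.3]
tcp_rot: [3.14, 0.001, 1.571]
contact_force: [-1.7, 0.9, 10.8]
grip_width: 18.8
finger_force: 30.0
```

```bash
python3 -m pendant '{"dp":[[0,0,0.0005],[0,0,0.001],[0,0,0.001]],"rotation":[[0,0,0],[0,0,0],[0,0,0]]}'
```

```text
time: 9.52
tool_pos: [554.2, -168.1, 225.8]
tcp_rot: [3.139, 0.001, 1.571]
contact_force: [-1.4, 0.4, 13.1]
grip_width: 18.4
finger_force: 30.0
```

```bash
python3 -m pendant '{"dp":[[0,0,0.0004],[0,0,0.0004],[0,0,0.0004],[0,0,0.0004],[0,0,0.0004],[0,0,0.0004],[0,0,0.0004],[0,0,0.0004]],"rotation":[[0,0,0],[0,0,0],[0,0,0],[0,0,0],[0,0,0],[0,0,0],[0,0,0],[0,0,0]]}'
python3 -m pendant '{"dp":[[0,0,0],[0,0,0],[0,0,0],[0,0,0],[0,0,0],[0,0,0],[0,0,0],[0,0,0]],"rotation":[[0,0,0],[0,0,0],[0,0,0],[0,0,0],[0,0,0],[0,0,0],[0,0,0],[0,0,0]]}'
python3 - <<'E'
from h import *
w=cap("wrist");c=cap("side");s=cap("scene")
p=get_obs()["tool_pos"]
for n,q in(("scene",s),("side",c)): print(n,proj(q,p+[0,0,60]))
a=[cv2.resize(q["pixels"][y:y+80,x:x+60],(390,520),interpolation=cv2.INTER_CUBIC) for q,x,y in((s,215,140),(c,345,140))]
cv2.imwrite("pics/p3.png",np.hstack(a)[:,:,::-1]); print(get_obs()["contact_force"],get_obs()["time"])
E
```

```text
time: 10.52
tool_pos: [554.2, -168.1, 225.6]
tcp_rot: [3.139, 0.001, 1.571]
contact_force: [-2.5, 0.9, 14.0]
grip_width: 18.9
finger_force: 30.0
time: 11.52
tool_pos: [554.2, -168.1, 225.6]
tcp_rot: [3.139, 0.001, 1.571]
contact_force: [-2.7, 1.0, 13.8]
grip_width: 18.3
finger_force: 30.0
scene (np.float64(239.5563918586193), np.float64(150.53215171390434))
side (np.float64(379.2306923737195), np.float64(146.42911366499033))
[-2.05417216  0.12669886 14.27017025] 11.675
```

View pics/p3.png

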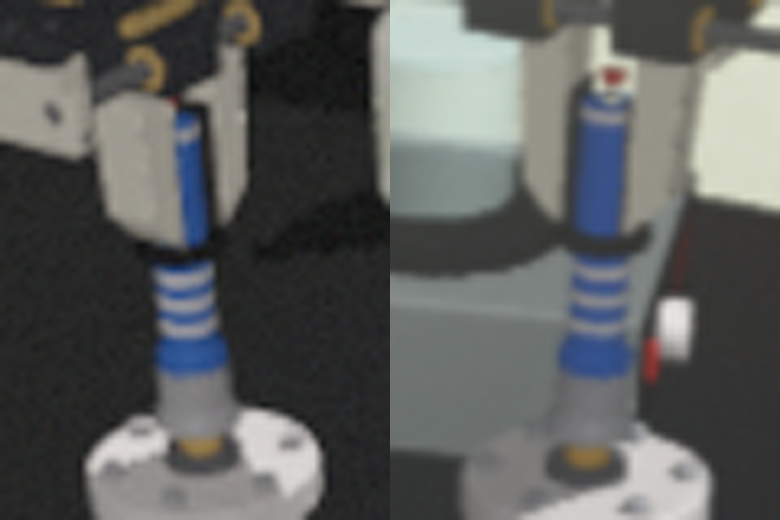

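The gauge is fully home, with only a few mm of brass showing above the boss. In the side view the red tip at (611,75) in the crop now stands visibly above the barrel top, so the rod is out. Next I'll hold briefly, then lift.

```bash
python3 -m pendant '{"dp":[[0,0,0],[0,0,-0.003],[0,0,-0.010],[0,0,-0.020],[0,0,-0.032],[0,0,-0.048],[0,0,-0.066],[0,0,-0.066]],"rotation":[[0,0,0],[0,0,0],[0,0,0],[0,0,0],[0,0,0],[0,0,0],[0,0,0],[0,0,0]]}'
python3 -m pendant '{"dp":[[0.04,-0.002,0],[0.09,-0.005,0],[0.14,-0.009,0],[0.19,-0.012,0],[0.24,-0.015,0],[0.29,-0.018,0],[0.33,-0.021,0],[0.361,-0.023,0]],"rotation":[[0,0,0],[0,0,0],[0,0,0],[0,0,0],[0,0,0],[0,0,0],[0,0,0],[0,0,0]]}'
python3 -m pendant '{"dp":[[0,0,0],[0,0,0],[0,0,0]],"rotation":[[0,0,0],[0,0,0],[0,0,0]]}'
python3 - <<'E'
from h import *
cs={n:cap(n) for n in("scene","side")}; p=get_obs()["tool_pos"]; print(p)
a=[]
for n,c in cs.items():
    u,v=map(int,proj(c,p-[0,0,40])); x,y=u-50,max(0,v-45); print(n,x,y,"mouth",proj(c,p-[0,0,79]))
    a.append(cv2.resize(c["pixels"][y:y+150,x:x+100],(390,585),interpolation=cv2.INTER_CUBIC))
    for s,ce,m in comps(c,(100,110,40),(130,255,255),(u-25,v-50,u+25,v+50),10): print(n,s,ce)
cv2.imwrite("pics/p4.png",np.hstack(a)[:,:,::-1])
E
```

```text
time: 12.68
tool_pos: [554.3, -168.1, 290.6]
tcp_rot: [3.14, 0.001, 1.571]
contact_force: [-0.1, 0.0, -2.4]
grip_width: 18.6
finger_force: 30.0
time: 13.68
tool_pos: [530.1, 194.7, 288.2]
tcp_rot: [-3.139, 0.0, 1.572]
contact_force: [0.1, 0.9, -1.6]
grip_width: 18.9
finger_force: 30.0
time: 14.05
tool_pos: [531.1, 192.0, 289.1]
tcp_rot: [-3.141, 0.0, 1.569]
contact_force: [0.0, -0.7, -1.8]
grip_width: 18.4
finger_force: 30.0
[531.17788757 192.10142493 289.29437663]
scene 336 151 mouth (np.float64(384.81236801308614), np.float64(213.86191131348886))
scene [391, 164, 3, 18, 27] [392.3, 172.7]
scene [383, 186, 8, 2, 12] [386.8, 186.3]
scene [382, 190, 9, 2, 12] [385.9, 190.7]
scene [382, 194, 9, 3, 15] [385.7, 195.3]
scene [379, 199, 13, 7, 72] [385.1, 202.2]
side 259 184 mouth (np.float64(309.48296554601984), np.float64(250.66369231316457))
side [304, 189, 8, 24, 179] [307.5, 200.4]
side [305, 217, 9, 2, 14] [309.0, 217.4]
side [305, 221, 10, 4, 20] [309.7, 222.4]
side [304, 227, 12, 3, 23] [309.3, 228.0]
side [302, 232, 16, 10, 122] [309.5, 236.3]
```

View pics/p4.png

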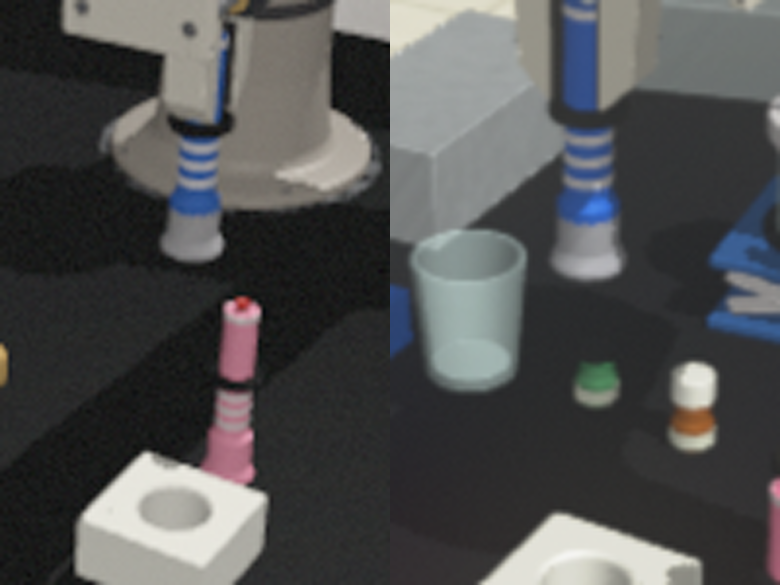

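The gauge hangs upright over the empty white stand, with the pink gauge clear of it. The hole centre in scene is at about (381,281).

```bash
python3 - <<'E'
from h import *
s=cap("scene");d=cap("side")
x,e=tri(ray(s,385.1,202.2),ray(d,309.5,236.3)); print("gauge",x,e)
for n,c,(u0,v0) in(("scene",s,(381,281)),("side",d,(309,334))):
    m=cv2.inRange(c["hsv"],(0,0,140),(180,60,255)); b=np.zeros_like(m); b[v0-30:v0+35,u0-40:u0+40]=m[v0-30:v0+35,u0-40:u0+40]
    P=plane(c,u0,v0,40);print(n,"guess",P)
    g=cv2.cvtColor(c["pixels"],cv2.COLOR_RGB2GRAY)
    # rim: rays outward from guess on the z=40 plane, strongest dark->bright step near r=21
    Q=[]
    for t in np.linspace(0,2*np.pi,48,endpoint=False):
        rr=np.arange(12,32,.5); uv=np.array([proj(c,(P[0]+r*np.cos(t),P[1]+r*np.sin(t),40)) for r in rr],np.float32)
        pr=cv2.remap(g.astype(np.float32),uv[:,:1],uv[:,1:],cv2.INTER_LINEAR)[:,0]; q=np.gradient(pr); i=q.argmax()
        if q[i]>3: Q.append((P[0]+rr[i]*np.cos(t),P[1]+rr[i]*np.sin(t)))
    Q=np.array(Q); C,r=cv2.minEnclosingCircle(Q.astype(np.float32))
    A=np.c_[2*Q,np.ones(len(Q))]; k=np.linalg.lstsq(A,(Q**2).sum(1),rcond=None)[0]; print("rim",k[:2],np.sqrt(k[2]+k[0]**2+k[1]**2),len(Q))
E
```

```text
gauge [531.52562655 191.08285443 237.00181881] [np.float64(0.22022615675730742), np.float64(0.22022615675735951)]
scene guess [532.79825694 195.69122238  40.        ]
rim [533.13523331 194.36081827] 20.944283403155833 48
side guess [529.79846113 197.20036406  40.        ]
rim [531.60764299 195.0875929 ] 20.713693058754224 30
```

```bash
python3 -m pendant '{"dp":[[0.0025,0.0005,0.03],[0.0025,0.0005,0.08],[0.0025,0.0005,0.12],[0.0025,0.0005,0.15],[0.0025,0.0005,0.165],[0.0025,0.0005,0.18],[0.0025,0.0005,0.195],[0.0025,0.0005,0.195]],"rotation":[[0,0,0],[0,0,0],[0,0,0],[0,0,0],[0,0,0],[0,0,0],[0,0,0],[0,0,0]]}'
python3 -m pendant '{"dp":[[0,0,0.002],[0,0,0.004],[0,0,0.006],[0,0,0.006]],"rotation":[[0,0,0],[0,0,0],[0,0,0],[0,0,0]]}'
```

```text
time: 15.25
tool_pos: [531.0, 195.4, 93.5]
tcp_rot: [-3.14, 0.0, 1.571]
contact_force: [0.7, 0.1, -1.6]
grip_width: 18.8
finger_force: 30.0
time: 15.75
tool_pos: [531.5, 195.5, 88.3]
tcp_rot: [3.142, 0.0, 1.571]
contact_force: [0.2, 0.6, -1.2]
grip_width: 18.6
finger_force: 30.0
```

```bash
python3 -m pendant '{"dp":[[0,0,0.001],[0,0,0.001]],"rotation":[[0,0,0],[0,0,0]]}'
python3 -m pendant '{"dp":[[0,0,0.0005],[0,0,0.0005]],"rotation":[[0,0,0],[0,0,0]]}'
```

```text
time: 16.0
tool_pos: [531.5, 195.5, 87.3]
tcp_rot: [-3.142, 0.0, 1.571]
contact_force: [0.3, -0.1, -2.0]
grip_width: 18.7
finger_force: 30.0
time: 16.25
tool_pos: [531.7, 195.6, 87.1]
tcp_rot: [3.141, -0.0, 1.571]
contact_force: [-0.7, 0.2, 1.7]
grip_width: 18.7
finger_force: 30.0
```

It's resting on the floor. Opening the fingers, then lifting clear.

```bash
python3 -m pendant '{"dp":[[0,0,0],[0,0,0],[0,0,0],[0,0,0],[0,0,0],[0,0,0]],"rotation":[[0,0,0],[0,0,0],[0,0,0],[0,0,0],[0,0,0],[0,0,0]]}' 0.06
python3 -m pendant '{"dp":[[0,0,-0.02],[0,0,-0.05],[0,0,-0.09],[0,0,-0.13],[0,0,-0.17],[-0.05,0,-0.17],[-0.1,0,-0.17],[-0.1,0,-0.17]],"rotation":[[0,0,0],[0,0,0],[0,0,0],[0,0,0],[0,0,0],[0,0,0],[0,0,0],[0,0,0]]}'
python3 - <<'E'
from h import *
a=[cv2.resize(cap(n)["pixels"][y:y+110,x:x+80],(390,536),interpolation=cv2.INTER_CUBIC) for n,x,y in(("scene",340,215),("side",270,265))]
cv2.imwrite("pics/p5.png",np.hstack(a)[:,:,::-1])
E
```

```text
time: 17.0
tool_pos: [531.5, 195.5, 86.8]
tcp_rot: [3.141, 0.0, 1.571]
contact_force: [-0.9, 0.1, 0.5]
grip_width: 59.8
finger_force: 0.0
time: 18.0
tool_pos: [531.6, 92.8, 257.0]
tcp_rot: [3.141, 0.001, 1.567]
contact_force: [0.1, 1.3, 0.5]
grip_width: 59.9
finger_force: 0.0
```

View pics/p5.png

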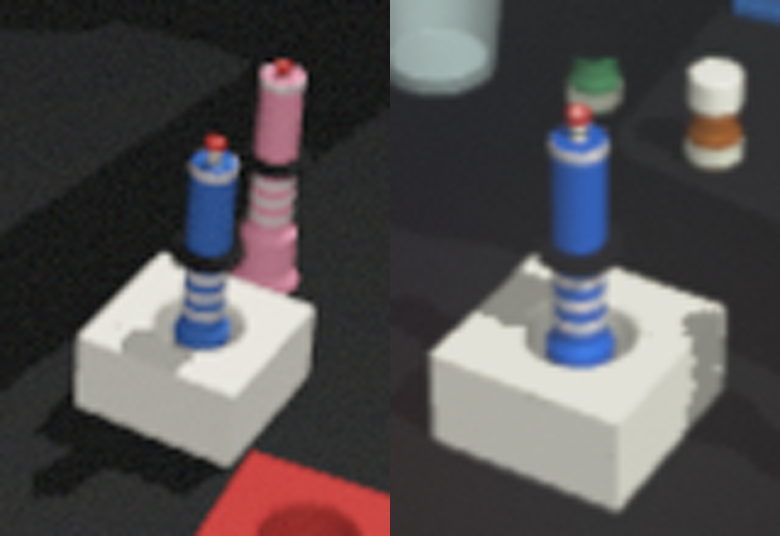

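The gauge stands upright in the hole of the white stand, with the red tip clearly raised above the barrel (white rod visible). The pink gauge and the red stand have not moved.

```bash
python3 -c "
from plant import workorder
print(workorder.close_job())"
```

```text
the job is handed in; nothing more can be done
None
```

The gauge was sealed on the valve neck at about 16 N for just over 2 s and now stands upright in its white stand with the rod still out; I handed the job in at about 18 s, and the hand-in gave no verdict.

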